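Locate a blank in a drilling jig

TASK

Set up the drilling jig: take the two long steel pins from the blue rack and drop them, one after the other, all the way into the two brass-rimmed bores of the jig board. Then lay the beech blank flat on the board, push it into the corner so that its long side bears on both pins and its end bears on the aluminium stop, and finish while still holding it pressed firmly against pins and stop, as for drilling; do not let go. Leave the short brass pin, the yellow tape roll and the dark offcut where they are.

Things in the scene. Friction and masses are not known exactly. Their poses are not given: they have to be found in the camera images.
- jig: Dark wooden board fixed to the bench, 170 (x) x 220 (y) x 36 (z) mm; origin at the centre of its underside, z up. Bores at local x +37, y +40 and -40 mm. Located, the blank's long axis lies along jig y, its +x side on both pins, its -y end on the stop, its origin at local 0, 0, 36 mm (the pins' play lets it go 1 to 2 mm farther to +x).
- jig_hole0 (a point): Centre of the mouth of the first bore (local x +37, y +40 mm, on the board's top). Bore diameter 15 mm, 28 mm deep, floor 8 mm above the bench, a thin brass rim around it. Either pin may go in either bore.
- jig_hole1 (a point): Centre of the mouth of the second bore (local x +37, y -40 mm), same size.
- stop: Aluminium end stop fixed on the jig board, 70 (x) x 25 (y) x 28 (z) mm, standing on the board's top; origin at the centre of its underside, at jig local x -5, y -72.5 mm. Its +y face (jig local y -60 mm) is the stop face.
- rack: Blue plastic pin rack fixed to the bench, 70 (x) x 180 (y) x 30 (z) mm, origin at the centre of its underside. Three holes, 15 mm wide and 18 mm deep, at local x 0, y -50, 0, +50 mm; each holds one upright pin, in any order.
- pin_a: Plain polished steel pin, 14 mm diameter, 75 mm long, chamfered foot, standing upright in the rack (foot 12 mm above the bench, 57 mm sticking out); origin at the centre of its foot, z up along it. Weighs 90 g.
- pin_b: The other steel pin, the same.
- stub: Short brass pin, 14 mm diameter, 45 mm long, in the same rack; not needed, stays there. Origin at the centre of its foot.
- blank: Beech blank with two black pencil crosses on top, 60 (x) x 120 (y) x 40 (z) mm, about 0.2 kg, lying flat on the bench; origin at the centre of its underside, long axis y. Either end may go to the stop.
- tape: Yellow ring (tape roll), 60 mm across, 24 mm high, a bystander; origin at the centre of its underside.
- offcut: Darker wood offcut, 50 x 90 x 22 mm, a bystander; origin at the centre of its underside.
Not all that is in view belongs to the job. Leave any pink or red look-alike of the blank alone.

How it is judged:
By the outcome, as a careful person would: the job done as asked, in the order asked, and still so for the second after the job is handed in, while the arm keeps its last pose, push and grip.
It also fails if it takes over 72 s, if anything falls off the work surface, if the arm or the gripper's body presses on something with over 40 N, if the wrist force passes 120 N, or if a joint passes its speed limit or range.

ROBOT

A 6-joint arm with a two-finger parallel gripper is mounted at the origin on the work surface. World frame = base frame: x ahead of the robot, y to its left, z up, the work surface at z = 0. Lengths are in m, angles in degrees, forces in N, time in s.
With the tool pointing down it reaches from about 0.3 to 0.75 m from the base axis. Payload 8.5 kg.
Tool frame: the origin (TCP) lies midway between the tips of the shut fingers; the grasp point (between the pads) lies 19 mm behind it; z points along the fingers, y is the line along which they close (so a half turn about z gives the same grasp; the last joint's range is limited). The gripper opens to 85 mm and grips with 20 to 120 N. Pads are 22 mm wide; open, the fingers measure 114 mm over their backs; the gripper's body (76 mm by 85 mm) begins 54 mm behind the grasp point. The pads swing forward as they close: fully open they stand 13 mm farther back than shut.
Start: joints at [-80.231, 21.807, 74.336, -0, 83.858, -12.336], TCP at [0.207, -0.51, 0.194] pointing down, gripper open.
Joint ranges: [-178.18, 178.18], [-50.72, 133.34], [12.68, 142.11], [-81.47, 261.47], [9.98, 163.14], [-165.26, 165.26]. Speed limits (degrees/s): [136.94, 136.94, 180, 180, 180, 180].

INTERFACE

Orientations are given as a 3x3 rotation matrix whose columns are the frame's x, y, z axes.
In Python, from rig import env, get_image, close_job gives the robot as it stands.
- The arm moves only by the tool step_arm, never from a script. Its argument "targets" is a list of rows, each a list of 2 entries, a list of its own where there are three numbers: the shift along the tool's x, y, z as a fraction of full scale, then the turn, a rotation vector about the tool's x, y, z as a fraction of full scale. In form: [[[x, y, z], [wx, wy, wz]], ...]. A call has 1 to 10 rows; each row is the pose to reach, as a shift and turn from the pose commanded when the call began, along the tool's axes at that moment; what a row does not reach only later rows make up. Full scale, the value 1, is 0.3 m for a shift and 45 degrees for a turn. A row lasts 1/12 s, in which the tool goes at most 41.7 mm and 7.16 degrees, less where a joint would pass 70% of its speed; a pose out of reach is approached as far as the arm can. A call with a number of a shift or a turn outside -1 to 1 is refused whole. A call with a gripper value outside its range is refused whole. "jaw" is the finger opening in mm, from 0 to 85.4, set as the call begins (left out, the last holds). The fingers move at their own pace and stop on an object; "grip_force" is the grip in N (left out, the last holds). Time passes only in rows, so rows that repeat a pose let the fingers close. It gives the time, the measured TCP pose, the force, the opening and the grip force at its end, in the units of the state.
- env.observe(): the state, without advancing time (a new reading comes with each control period).
- get_image(name): name is "side" or "top" or "wrist"; returns a dict with "img" (400x640x3 uint8, red, green, blue), "z_map" (400x640 float32, m along the optical axis (not along the pixel's ray), 0 where there is no reading), "intrinsics" (3x3 intrinsics, pixels), "rvec" (rotation vector, rad) and "tvec" (3), from world to camera coordinates, as OpenCV has them. Camera axes: x right, y down, z forward; pixel columns grow to the right and rows downward; lengths in m; the calibration is good to about 2 mm. A picture is of the moment at which its call begins.
- close_job(): hands the job in; it is judged then, once.
The state is a dict: "time_s": time; "q": joint angles; "qvel": joint speeds; "joint_efforts": joint torques, N m; "position": TCP position; "tool_rot": TCP orientation; "ft_force": force on the tool from outside, world axes, zero at the start; "wrist_torque": the same for the moment, N m; "grip_width": finger opening in m; "gripper_force": force on a finger pad.
Only numpy, scipy, OpenCV 4.12 (cv2) and the standard library are available. Lean on these libraries where they do the work, as an engineer would, in place of code of your own. Each camera call takes 0.05 s, during which the arm holds its last target. There are 200 camera calls.

## Working session

There is one attempt and no reset: what is moved stays moved. The work goes in short steps, Python scripts to look and compute and a tool call to move; the robot and the scene stay as the last step left them, time stands still between calls to the robot, and variables do not carry over. Pictures are saved under pics/ and viewed, at most 10 in all, crops included, and the job is handed in when it is done.

Besides the shell and the picture viewer there is one more tool, called after "Request:" as name([rows], argument=value, ...), one row to a line, values as JSON. step_arm: Moves the arm, as the interface text tells. Its arguments: {"type":"object","properties":{"targets":{"type":"array","items":{"type":"array"}},"jaw":{"type":"number"},"grip_force":{"type":"number"}},"required":["targets"]}

```bash
mkdir -p pics
cat > h.py <<'E'
import numpy as np, cv2
from rig import env,get_image,close_job
def snap(n,f):
    d=get_image(n); cv2.imwrite('pics/%s.png'%f,d['img'][:,:,::-1]); np.savez('/tmp/%s.npz'%f,**d); return d
def load(f): return np.load('/tmp/%s.npz'%f)
def cam(d):
    R=cv2.Rodrigues(np.array(d['rvec'],float))[0]; return R,np.array(d['tvec'],float).ravel()
def ray(d,u,v,z):  # intersect pixel ray with world plane z
    R,t=cam(d); K=np.array(d['intrinsics']); c=-R.T@t; r=R.T@np.linalg.inv(K)@[u,v,1]
    return c+r*(z-c[2])/r[2]
def pt(d,u,v):
    R,t=cam(d);K=np.array(d['intrinsics']);Z=d['z_map'][int(v),int(u)]
    return R.T@(Z*(np.linalg.inv(K)@[u,v,1])-t)
def cloud(d):
    R,t=cam(d);K=np.array(d['intrinsics']);v,u=np.mgrid[:400,:640]
    p=np.linalg.inv(K)@np.stack([u.ravel(),v.ravel(),np.ones(u.size)])*d['z_map'].ravel()
    return (R.T@(p-t[:,None])).T.reshape(400,640,3)
E
python3 - <<'E'
from h import *
a=snap('top','t0');b=snap('side','s0')
print(env.observe()); print(-cam(a)[0].T@cam(a)[1],a['intrinsics'])
E
```

```text
{'time_s': 0.1, 'q': array([-8.02309760e+01,  2.18362673e+01,  7.43798573e+01, -2.04551461e-03,
        8.38587468e+01, -1.23371991e+01]), 'qvel': array([-0.02805531, -0.11990071, -0.07528994, -0.00298738, -0.0477281 ,
        0.01735719]), 'joint_efforts': array([ 3.63287007e-03, -4.49220908e+01, -2.31656599e+01, -2.06561035e-04,
        3.69500311e-03,  1.01003980e-05]), 'position': array([ 0.2068983 , -0.50925488,  0.1931849 ]), 'tool_rot': array([[ 9.26486348e-01,  3.76328289e-01, -2.56706691e-04],
       [ 3.76328297e-01, -9.26485494e-01,  1.28178038e-03],
       [ 2.44535192e-04, -1.28415802e-03, -9.99999146e-01]]), 'ft_force': array([-0.18556248,  0.17469771, -0.03264433]), 'wrist_torque': array([0.06469051, 0.00328983, 0.04728296]), 'gripper_force': 0.0, 'grip_width': 0.08530359899597251}
[ 0.37355642 -0.03334669  1.11675105] [[401.04192044   0.         323.15359871]
 [  0.         401.04192044 194.11469846]
 [  0.           0.           1.        ]]
```

View pics/t0.png

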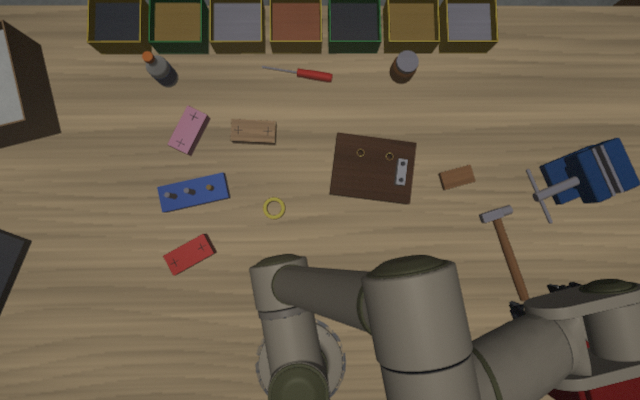

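View pics/s0.png

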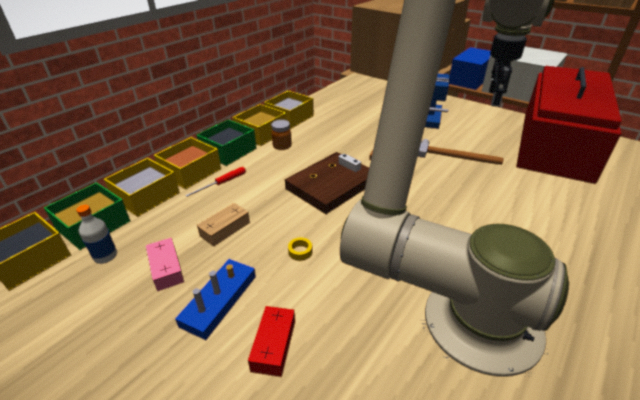

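The top view shows three blank-shaped things: beech (254,131), pink (188,130) and red (189,254). The beech one fits, since it is wood-coloured with two black crosses. The rack is at (193,192) with the brass stub probably at (210,187). The jig is at (373,168) with bores at (361,153) and (390,156), and the stop at (402,172). I'll confirm these in an enlarged crop.

Run:
```python
from h import *
im=cv2.imread('pics/t0.png')
a=cv2.resize(im[110:220,150:285],None,fx=5.9,fy=5.9,interpolation=cv2.INTER_CUBIC)
cv2.imwrite('pics/c1.png',cv2.resize(im[110:215,150:290],(800,600),interpolation=cv2.INTER_CUBIC))
cv2.imwrite('pics/c2.png',cv2.resize(im[125:210,320:425],(741,600),interpolation=cv2.INTER_CUBIC))
# height-map segmentation
d=load('t0');P=cloud(d)
def rect(name,u0,u1,v0,v1,z0,z1):
    m=np.zeros((400,640),bool);m[v0:v1,u0:u1]=1
    m&=(P[...,2]>z0)&(P[...,2]<z1)
    q=P[m]; r=cv2.minAreaRect((q[:,:2]*1000).astype(np.float32)); print(name,len(q),np.round(r[0],1),np.round(r[1],1),round(r[2],1),np.median(q[:,2]).round(4))
rect('blank',225,285,110,150,.03,.06)
rect('rack',150,235,165,220,.024,.036)
rect('jig',322,425,125,210,.030,.042)
rect('stop',390,415,150,195,.055,.075)
for u,v,z in [(361,153,.036),(390,156,.036)]: print(ray(d,u,v,z))
for v in range(180,201): print((P[v,160:225:1,2]*1000).round().astype(int).tolist()) if v in(184,187,190,192,194) else 0
```

```text
blank 997 [628.7 118.6] [120.7  61.4] 87.1 0.0402
rack 1616 [464.2 281.8] [ 70.6 181.6] 11.9 0.0301
jig 4643 [ 523.7 -207.7] [220.6 170.5] 82.0 0.0363
stop 256 [ 508.7 -278.7] [25.7 70.6] 81.0 0.0642
[ 0.56479806 -0.17459153  0.036     ]
[ 0.55567482 -0.25407705  0.036     ]
[0, -3, -3, 0, 0, 1, 2, 1, -2, 0, 27, 30, 28, 29, 32, 27, 30, 31, 29, 32, 29, 31, 32, 30, 31, 31, 33, 26, 29, 28, 29, 28, 32, 31, 28, 32, 27, 25, 31, 29, 31, 31, 32, 31, 31, 30, 31, 32, 29, 31, 31, 33, 32, 26, 33, 31, 31, 26, 33, 30, 30, 26, 30, 31, 33]
[30, 32, 24, 35, 36, 29, 30, 32, 31, 30, 30, 35, 33, 29, 30, 32, 29, 26, 34, 28, 31, 28, 31, 28, 31, 29, 29, 31, 31, 29, 32, 28, 29, 32, 27, 29, 27, 32, 32, 30, 31, 29, 33, 28, 31, 30, 60, 57, 57, 54, 56, 56, 44, 35, 28, 32, 27, 32, 26, 30, 31, 30, 28, 1117, 31]
[31, 31, 28, 31, 30, 33, 28, 29, 29, 27, 34, 33, 28, 30, 30, 29, 32, 30, 29, 31, 29, 31, 29, 28, 89, 86, 86, 84, 86, 83, 77, 69, 56, 47, 34, 29, 32, 33, 32, 27, 29, 30, 31, 31, 30, 33, 32, 31, 26, 43, 46, 39, 31, 24, 30, 33, 29, 29, 30, 30, 29, 35, 28, 31, 29]
[31, 30, 28, 31, 31, 29, 31, 31, 32, 30, 30, 28, 31, 30, 31, 32, 27, 29, 30, 30, 29, 30, 29, 28, 89, 87, 87, 84, 83, 83, 72, 65, 61, 53, 41, 29, 26, 31, 29, 31, 28, 29, 35, 28, 29, 33, 28, 28, 29, 30, 27, 28, 29, 31, 30, 29, 33, 28, 31, 30, 30, 30, 32, 34, 27]
[31, 31, 30, 32, 89, 86, 87, 89, 89, 90, 83, 75, 67, 60, 49, 37, 25, 30, 33, 35, 30, 25, 31, 27, 34, 32, 31, 29, 32, 29, 54, 50, 46, 36, 30, 29, 32, 25, 29, 30, 31, 33, 27, 29, 29, 31, 31, 28, 30, 28, 29, 30, 31, 30, 32, 33, 31, 28, 25, 30, 33, 31, 35, 31, 31]
```

View pics/c1.png

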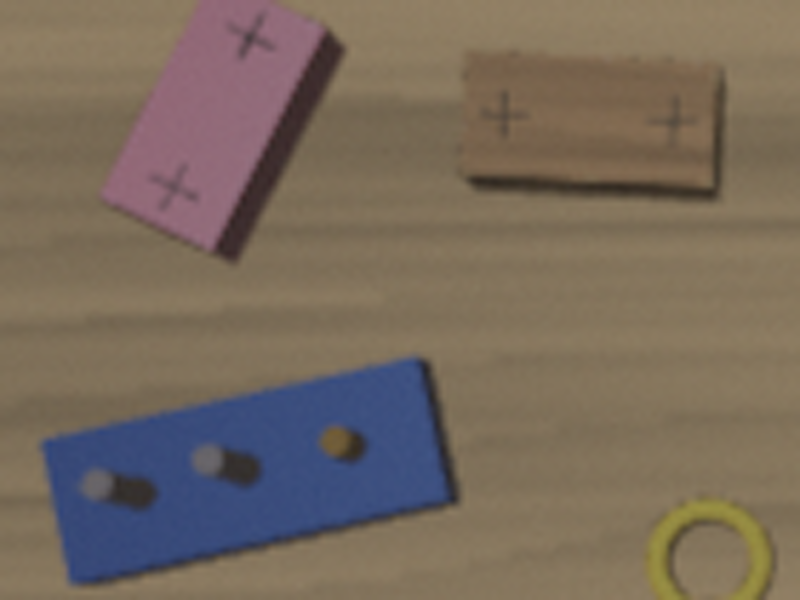

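View pics/c2.png

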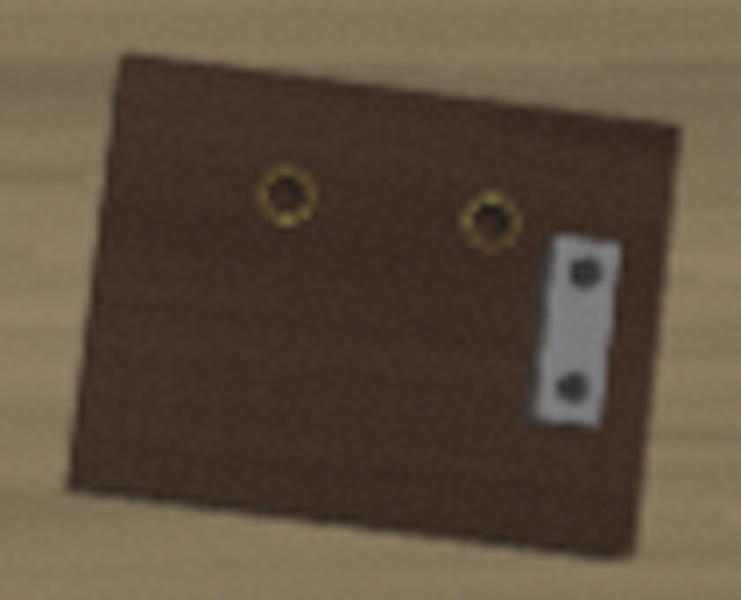

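The crop confirms the beech blank at crop (592,122), pixel (254,131), with black crosses. The steel pins are at crop (97,487) and (209,461), and the brass stub at (340,442). The jig crop shows the bores at (288,195) and (491,220), and the stop at (578,332). The fitted sizes match the ones given.

```bash
cat >> h.py <<'E'
def plan(x,y,z,head):   # numbers for reaching world TCP x,y,z with tool-y heading head (deg), tool down
    from scipy.spatial.transform import Rotation as Ro
    o=env.observe();R=np.array(o['tool_rot']);p=np.array(o['position'])
    h=np.radians(head);Y=np.array([np.cos(h),np.sin(h),0]);Z=np.array([0,0,-1.]);T=np.stack([np.cross(Y,Z),Y,Z],1)
    s=R.T@(np.array([x,y,z])-p)/.3; w=np.degrees(Ro.from_matrix(R.T@T).as_rotvec())/45
    print('shift',s.round(4),'turn',w.round(4),'pos',p.round(4),'f',o['ft_force'].round(1),'w',round(o['grip_width'],4),'t',o['time_s'],flush=True)
E
python3 - <<'E'
from h import *
d=load('t0')
def c1(u,v,z): return ray(d,150+(u+.5)*140/800-.5,110+(v+.5)*105/600-.5,z).round(4)
def c2(u,v,z): return ray(d,320+(u+.5)*105/741-.5,125+(v+.5)*85/600-.5,z).round(4)
print(c1(97,487,.087),c1(209,461,.087),c1(340,442,.057)); print(c2(288,195,.036),c2(491,220,.036))
for p in [(123,54),(681,127),(633,557),(68,490)]: print(c2(*p,.036))
plan(.454,.331,.2,11.9)
plan(.40,-.1,.24,-30)
E
```

```text
[0.4535 0.3309 0.087 ] [0.4644 0.2817 0.087 ] [0.475  0.2313 0.057 ]
[ 0.567  -0.1729  0.036 ] [ 0.5564 -0.2517  0.036 ]
[ 0.623 -0.11   0.036]
[ 0.5922 -0.3273  0.036 ]
[ 0.4248 -0.303   0.036 ]
[ 0.4537 -0.0857  0.036 ]
shift [ 1.8172 -2.285  -0.0193] turn [-1.1000e-03 -1.4000e-03 -1.7732e+00] pos [ 0.2069 -0.5093  0.1932] f [-0.2  0.2 -0. ] w 0.0853 t 0.1
shift [ 1.1098 -1.0219 -0.1545] turn [-1.500e-03 -8.000e-04 -8.421e-01] pos [ 0.2069 -0.5093  0.1932] f [-0.2  0.2 -0. ] w 0.0853 t 0.1
```

Request:
step_arm([
  [[0.9,-0.95,-0.05],[0,0,-0.85]],
  [[0.9,-0.95,-0.05],[0,0,-0.85]],
  [[0.9,-0.95,-0.05],[0,0,-0.85]],
  [[0.9,-0.95,-0.05],[0,0,-0.85]],
  [[0.9,-0.95,-0.05],[0,0,-0.85]],
  [[0.9,-0.95,-0.05],[0,0,-0.85]],
  [[0.9,-0.95,-0.05],[0,0,-0.85]],
  [[0.9,-0.95,-0.05],[0,0,-0.85]],
  [[0.9,-0.95,-0.05],[0,0,-0.85]],
  [[0.9,-0.95,-0.05],[0,0,-0.85]],
], jaw=45, grip_force=40)

```text
time_s: 0.93
position: [0.3502, -0.1401, 0.2089]
tool_rot: [[0.492, 0.87, 0.0], [0.87, -0.492, 0.001], [0.001, -0.0, -1.0]]
ft_force: [0.7, -0.9, 0.8]
grip_width: 0.0448
gripper_force: 0.0
```

```bash
python3 -c "
from h import *
plan(.46,.306,.22,11.9)"
```

```text
shift [ 1.4744 -0.4137 -0.0356] turn [ 2.000e-04 -1.200e-03 -9.201e-01] pos [ 0.3502 -0.1401  0.2089] f [ 0.7 -0.9  0.8] w 0.0448 t 0.9333
```

Request:
step_arm([
  [[1,-0.28,-0.03],[0,0,-0.92]],
  [[1,-0.28,-0.03],[0,0,-0.92]],
  [[1,-0.28,-0.03],[0,0,-0.92]],
  [[1,-0.28,-0.03],[0,0,-0.92]],
  [[1,-0.28,-0.03],[0,0,-0.92]],
  [[1,-0.28,-0.03],[0,0,-0.92]],
  [[1,-0.28,-0.03],[0,0,-0.92]],
  [[1,-0.28,-0.03],[0,0,-0.92]],
])

```text
time_s: 1.6
position: [0.4253, 0.1622, 0.2176]
tool_rot: [[-0.207, 0.978, -0.0], [0.978, 0.207, 0.001], [0.001, 0.0, -1.0]]
ft_force: [-0.1, -1.1, -0.3]
grip_width: 0.0449
gripper_force: 0.0
```

```bash
python3 -c "
from h import *
plan(.46,.306,.22,11.9)"
```

```text
shift [ 0.445   0.2124 -0.0077] turn [ 0.0001 -0.001   0.0011] pos [0.4253 0.1622 0.2176] f [-0.1 -1.1 -0.3] w 0.0449 t 1.6
```

Request:
step_arm([
  [[0.445,0.212,0],[0,0,0]],
  [[0.445,0.212,0],[0,0,0]],
  [[0.445,0.212,0],[0,0,0]],
  [[0.445,0.212,0],[0,0,0]],
  [[0.445,0.212,0],[0,0,0]],
  [[0.445,0.212,0],[0,0,0]],
])

```text
time_s: 2.1
position: [0.46, 0.3028, 0.2169]
tool_rot: [[-0.206, 0.979, -0.001], [0.979, 0.206, -0.001], [-0.0, -0.002, -1.0]]
ft_force: [0.1, 0.0, 0.2]
grip_width: 0.045
gripper_force: 0.0
```

Run:
```python
from h import *
d=snap('wrist','w0');plan(.4538,.3308,.12,11.9)
R,t=cam(d);print((-R.T@t).round(4),R.round(3))
P=cloud(d)
m=(P[...,2]>.08)&(P[...,2]<.092)
n,l,s,c=cv2.connectedComponentsWithStats(m.astype(np.uint8))
for i in range(1,n):
    if s[i,4]>60:
        q=P[l==i];print(s[i],c[i].round(1),q.mean(0).round(4),cv2.minEnclosingCircle((q[:,:2]*1000).astype(np.float32)))
```

```text
shift [ 9.880e-02 -1.000e-04  3.239e-01] turn [-0.0016  0.0006 -0.0025] pos [0.46   0.3019 0.2172] f [-0.5 -1.1  0.2] w 0.0452 t 2.15
[0.4452 0.3784 0.3952] [[ 0.979  0.206 -0.001]
 [ 0.197 -0.934  0.298]
 [ 0.06  -0.292 -0.955]]
[319 135  15  17 191] [326.2 143.1] [0.4551 0.3337 0.0851] ((455.1152038574219, 333.37115478515625), 6.894184589385986)
[319 188  15  16 179] [326.2 195.9] [0.4654 0.285  0.0849] ((465.6094665527344, 284.5364990234375), 7.081015110015869)
```

View pics/w0.png

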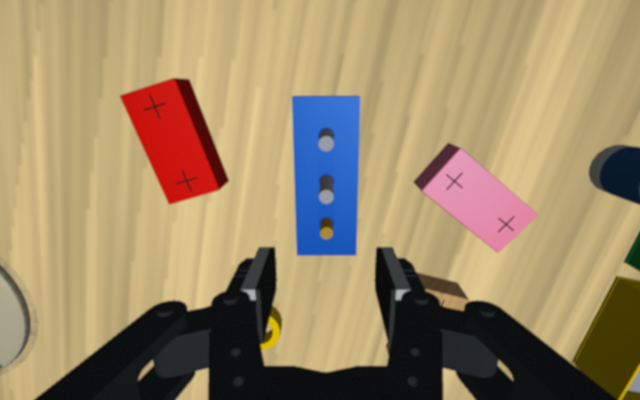

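Request:
step_arm([
  [[0.103,0.003,0.1],[0,0,0]],
  [[0.103,0.003,0.2],[0,0,0]],
  [[0.103,0.003,0.3],[0,0,0]],
  [[0.103,0.003,0.4],[0,0,0]],
  [[0.103,0.003,0.5],[0,0,0]],
  [[0.103,0.003,0.554],[0,0,0]],
  [[0.103,0.003,0.554],[0,0,0]],
  [[0.103,0.003,0.554],[0,0,0]],
])

```text
time_s: 2.82
position: [0.455, 0.3315, 0.0519]
tool_rot: [[-0.202, 0.979, -0.001], [0.979, 0.202, -0.0], [-0.0, -0.001, -1.0]]
ft_force: [0.0, -0.2, -0.1]
grip_width: 0.045
gripper_force: 0.0
```

Request:
step_arm([
  [[0,0,0],[0,0,0]],
  [[0,0,0],[0,0,0]],
  [[0,0,0],[0,0,0]],
  [[0,0,0],[0,0,0]],
  [[0,0,0],[0,0,0]],
  [[0,0,0],[0,0,0]],
], jaw=5)

```text
time_s: 3.32
position: [0.455, 0.3325, 0.0518]
tool_rot: [[-0.204, 0.979, 0.001], [0.979, 0.204, 0.0], [0.0, 0.001, -1.0]]
ft_force: [-0.6, 0.0, -0.1]
grip_width: 0.0051
gripper_force: 0.0
```

The jaws closed to 5 mm with no force, so I need to see what happened.

Run:
```python
from h import *
d=snap('wrist','w1');e=snap('side','s1')
a=d['img'][80:400,160:480][:,:,::-1]; b=e['img'][220:350,130:300][:,:,::-1]
cv2.imwrite('pics/m1.png',np.hstack([cv2.resize(a,(400,400)),cv2.resize(b,(400,400),interpolation=cv2.INTER_CUBIC)]));plan(.455,.3325,.06,11.9)
```

```text
shift [-0.0001  0.0003 -0.0279] turn [ 0.0001 -0.0001 -0.0031] pos [0.4549 0.3325 0.0516] f [-0.4  0.4  0. ] w 0.0051 t 3.4167
```

View pics/m1.png

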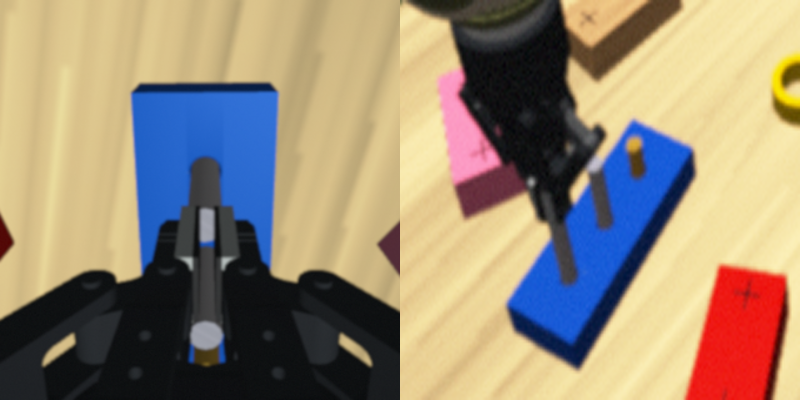

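Run:
```python
from h import *
d=load('w1');P=cloud(d)
for v in range(195,372,6): print(v,P[v,325].round(4), P[v,318].round(3),P[v,333].round(3))
```

```text
195 [0.4526 0.3479 0.0285] [0.448 0.347 0.028] [0.457 0.349 0.029]
201 [0.4533 0.3442 0.0288] [0.449 0.343 0.028] [0.458 0.345 0.028]
207 [0.4542 0.3403 0.0284] [0.45  0.339 0.027] [0.459 0.341 0.028]
213 [0.4542 0.3401 0.0387] [0.45  0.339 0.038] [0.459 0.339 0.032]
219 [0.4542 0.3401 0.0487] [0.45  0.339 0.047] [0.459 0.338 0.042]
225 [0.4541 0.3406 0.0588] [0.451 0.339 0.056] [0.459 0.339 0.052]
231 [0.4541 0.3405 0.0668] [0.451 0.339 0.066] [0.459 0.339 0.061]
237 [0.4542 0.3401 0.0734] [0.451 0.339 0.073] [0.459 0.339 0.069]
243 [0.4542 0.3401 0.0805] [0.451 0.339 0.079] [0.458 0.34  0.078]
249 [0.4544 0.3391 0.0849] [0.45  0.344 0.096] [0.457 0.345 0.095]
255 [0.4549 0.3369 0.0864] [0.451 0.343 0.101] [0.457 0.345 0.101]
261 [0.4556 0.3332 0.0852] [0.451 0.343 0.106] [0.456 0.345 0.107]
267 [0.4562 0.3303 0.0855] [0.451 0.343 0.111] [0.456 0.345 0.112]
273 [0.4569 0.3271 0.0854] [0.451 0.344 0.116] [0.456 0.344 0.115]
279 [0.4644 0.2912 0.0289] [0.451 0.344 0.12 ] [0.456 0.345 0.12 ]
285 [0.4643 0.2914 0.0365] [0.451 0.344 0.124] [0.456 0.345 0.125]
291 [0.4643 0.2915 0.0435] [
[... 209 characters left out ...]
334 0.124] [0.458 0.336 0.125]
315 [0.4643 0.2913 0.0671] [0.453 0.332 0.125] [0.459 0.333 0.125]
321 [0.4644 0.2911 0.072 ] [0.454 0.33  0.125] [0.459 0.331 0.125]
327 [0.4643 0.2914 0.0773] [0.454 0.327 0.125] [0.46  0.328 0.125]
333 [0.4642 0.2919 0.0827] [0.455 0.324 0.124] [0.46  0.326 0.125]
339 [0.4647 0.2894 0.0841] [0.461 0.29  0.085] [0.469 0.29  0.084]
345 [0.4653 0.2867 0.0851] [0.462 0.286 0.085] [0.469 0.287 0.085]
351 [0.4661 0.2826 0.0846] [0.463 0.283 0.085] [0.47  0.284 0.085]
357 [0.4668 0.2795 0.0853] [0.463 0.28  0.086] [0.48  0.241 0.041]
363 [0.4744 0.2427 0.0491] [0.47  0.24  0.047] [0.48  0.241 0.046]
369 [0.4745 0.2423 0.0536] [0.471 0.239 0.051] [0.48  0.241 0.051]
```

Run:
```python
from h import *
e=load('s1');P=cloud(e)
# columns around outer pin
for v in range(270,318,3):
    print(v,[tuple((P[v,u]*1000).round().astype(int)) for u in range(186,208,3)])
w=load('w1');R,t=cam(w);print((-R.T@t).round(4)); o=env.observe();print(o['q'].round(2),o['position'])
```

```text
270 [(np.int64(439), np.int64(345), np.int64(166)), (np.int64(434), np.int64(342), np.int64(166)), (np.int64(437), np.int64(335), np.int64(159)), (np.int64(436), np.int64(330), np.int64(154)), (np.int64(443), np.int64(321), np.int64(142)), (np.int64(409), np.int64(334), np.int64(175)), (np.int64(400), np.int64(333), np.int64(180)), (np.int64(392), np.int64(332), np.int64(185))]
273 [(np.int64(441), np.int64(346), np.int64(157)), (np.int64(433), np.int64(344), np.int64(161)), (np.int64(435), np.int64(338), np.int64(154)), (np.int64(444), np.int64(327), np.int64(139)), (np.int64(438), np.int64(325), np.int64(141)), (np.int64(409), np.int64(335), np.int64(169)), (np.int64(402), np.int64(334), np.int64(172)), (np.int64(395), np.int64(332), np.int64(176))]
276 [(np.int64(459), np.int64(339), np.int64(131)), (np.int64(442), np.int64(341), np.int64(145)), (np.int64(434), np.int64(340), np.int64(149)), (np.int64(437), np.int64(333), np.int64(141)), (np.int64(429), np.int64(331), np.int64(144)), (np.int64(412), np.int64(335), np.int64(159)), (np.int64(404), np.int64(334), np.int64(164)), (np.
[... 4306 characters left out ...]
, (np.int64(459), np.int64(343), np.int64(29)), (np.int64(454), np.int64(340), np.int64(29)), (np.int64(449), np.int64(336), np.int64(29)), (np.int64(445), np.int64(332), np.int64(28)), (np.int64(440), np.int64(329), np.int64(29))]
315 [(np.int64(468), np.int64(359), np.int64(28)), (np.int64(463), np.int64(355), np.int64(29)), (np.int64(457), np.int64(352), np.int64(30)), (np.int64(452), np.int64(348), np.int64(30)), (np.int64(449), np.int64(344), np.int64(28)), (np.int64(443), np.int64(341), np.int64(30)), (np.int64(438), np.int64(337), np.int64(30)), (np.int64(433), np.int64(334), np.int64(30))]
[0.44   0.4081 0.2302]
[24.13 31.16 84.14  0.   64.7  12.37] [0.45489842 0.3325158  0.05163108]
```

Both cameras put the closed fingertips at z≈0.092, right above the pin, while the reported TCP is 0.052. The real tip is therefore about 40 mm behind the reported TCP along the tool axis. I'll open the jaws, go down 40 mm in small rows, watch the force, and grip again.

Request:
step_arm([
  [[0,0,0],[0,0,0]],
  [[0,0,0],[0,0,0]],
  [[0,0,0],[0,0,0]],
  [[0,0,0.03],[0,0,0]],
  [[0,0,0.06],[0,0,0]],
  [[0,0,0.09],[0,0,0]],
  [[0,0,0.11],[0,0,0]],
  [[0,0,0.13],[0,0,0]],
  [[0,0,0.13],[0,0,0]],
], jaw=45)

```text
time_s: 4.17
position: [0.4542, 0.3321, 0.011]
tool_rot: [[-0.204, 0.979, -0.002], [0.979, 0.204, -0.001], [-0.001, -0.003, -1.0]]
ft_force: [-0.2, 0.3, -0.7]
grip_width: 0.0452
gripper_force: 0.0
```

Request:
step_arm([
  [[0,0,0],[0,0,0]],
  [[0,0,0],[0,0,0]],
  [[0,0,0],[0,0,0]],
  [[0,0,0],[0,0,0]],
  [[0,0,0],[0,0,0]],
], jaw=5)

```text
time_s: 4.58
position: [0.4549, 0.3325, 0.0129]
tool_rot: [[-0.204, 0.979, 0.0], [0.979, 0.204, 0.0], [0.0, 0.0, -1.0]]
ft_force: [-1.6, -0.2, 2.2]
grip_width: 0.0129
gripper_force: 38.9
```

Run:
```python
from h import *
d=snap('wrist','w2');P=cloud(d);plan(.455,.3325,.06,11.9)
for v in range(190,345,5): print(v,*[P[v,u].round(3) for u in(308,316,325,333,341)])
```

```text
shift [-0.0002  0.0003 -0.157 ] turn [ 0.0005 -0.0002 -0.0032] pos [0.4549 0.3325 0.0129] f [-1.4 -0.3  3. ] w 0.0127 t 4.6333
190 [0.441 0.36  0.027] [0.445 0.361 0.029] [0.45  0.362 0.028] [0.454 0.362 0.027] [0.457 0.363 0.028]
195 [0.442 0.358 0.029] [0.446 0.359 0.028] [0.45  0.36  0.029] [0.454 0.36  0.027] [0.458 0.361 0.028]
200 [0.442 0.355 0.028] [0.446 0.356 0.028] [0.451 0.357 0.029] [0.455 0.358 0.028] [0.458 0.359 0.029]
205 [0.443 0.353 0.028] [0.447 0.354 0.029] [0.451 0.354 0.028] [0.455 0.355 0.028] [0.459 0.356 0.028]
210 [0.443 0.35  0.029] [0.447 0.351 0.027] [0.452 0.352 0.029] [0.456 0.353 0.028] [0.46  0.354 0.029]
215 [0.444 0.347 0.027] [0.448 0.348 0.029] [0.452 0.349 0.027] [0.456 0.35  0.029] [0.46  0.351 0.028]
220 [0.444 0.345 0.028] [0.448 0.346 0.029] [0.453 0.346 0.028] [0.457 0.347 0.028] [0.461 0.349 0.03 ]
225 [0.445 0.342 0.029] [0.449 0.343 0.028] [0.453 0.344 0.029] [0.457 0.344 0.028] [0.461 0.345 0.027]
230 [0.445 0.339 0.028] [0.449 0.34  0.027] [0.454 0.34  0.025] [0.458 0.342 0.028] [0.462 0.343 0.029]
235 [0.446 0.337 0.029] [0.45  0.337 
[... 1550 characters left out ...]
452 0.333 0.085] [0.455 0.334 0.085] [0.458 0.335 0.085] [0.461 0.335 0.084]
315 [0.45  0.331 0.085] [0.453 0.332 0.085] [0.456 0.333 0.086] [0.459 0.332 0.085] [0.461 0.334 0.086]
320 [0.45  0.327 0.083] [0.453 0.329 0.085] [0.456 0.33  0.086] [0.459 0.331 0.085] [0.462 0.331 0.085]
325 [0.451 0.326 0.085] [0.453 0.327 0.085] [0.457 0.327 0.084] [0.46  0.329 0.085] [0.475 0.286 0.028]
330 [0.451 0.324 0.084] [0.46  0.289 0.039] [0.464 0.291 0.04 ] [0.469 0.291 0.039] [0.475 0.283 0.027]
335 [0.451 0.322 0.085] [0.46  0.288 0.042] [0.464 0.291 0.044] [0.469 0.291 0.043] [0.476 0.28  0.028]
340 [0.458 0.273 0.028] [0.46  0.289 0.047] [0.464 0.291 0.048] [0.469 0.29  0.046] [0.477 0.276 0.028]
```

The pin is gripped at 12.7 mm opening and 39 N, and well centred. That confirms the 40 mm offset, so the seated pin will read TCP z≈0.009. Lifting.

Request:
step_arm([
  [[0,0,-0.1],[0,0,0]],
  [[0,0,-0.2],[0,0,0]],
  [[0,0,-0.3],[0,0,0]],
  [[0,0,-0.4],[0,0,0]],
  [[0,0,-0.42],[0,0,0]],
  [[0,0,-0.42],[0,0,0]],
], grip_force=60)

```text
time_s: 5.13
position: [0.4558, 0.3329, 0.1405]
tool_rot: [[-0.204, 0.979, 0.004], [0.979, 0.204, 0.002], [0.001, 0.005, -1.0]]
ft_force: [-0.0, -0.1, -1.3]
grip_width: 0.0124
gripper_force: 59.3
```

```bash
python3 -c "
from h import *
plan(.555,-.252,.13,-8)"
```

```text
shift [-1.9762 -0.0737  0.0328] turn [ 0.0055 -0.0022  0.4391] pos [0.4558 0.3329 0.1405] f [-0.  -0.1 -1.3] w 0.0124 t 5.1333
```

Request:
step_arm([
  [[-0.12,0,0],[0,0,0.05]],
  [[-0.24,0,0],[0,0,0.1]],
  [[-0.36,-0.01,0],[0,0,0.16]],
  [[-0.48,-0.01,0],[0,0,0.22]],
  [[-0.6,-0.02,0],[0,0,0.28]],
  [[-0.72,-0.02,0],[0,0,0.34]],
  [[-0.84,-0.03,0],[0,0,0.4]],
  [[-0.96,-0.03,0],[0,0,0.44]],
  [[-0.96,-0.03,0],[0,0,0.44]],
])

```text
time_s: 5.88
position: [0.5053, 0.0435, 0.1367]
tool_rot: [[0.147, 0.989, -0.002], [0.989, -0.147, -0.001], [-0.002, -0.002, -1.0]]
ft_force: [0.2, 0.1, -0.3]
grip_width: 0.0122
gripper_force: 59.2
```

```bash
python3 -c "
from h import *
plan(.555,-.252,.11,-8)"
```

```text
shift [-0.9499  0.3086  0.09  ] turn [-0.0024  0.002  -0.0098] pos [0.5053 0.0435 0.1367] f [ 0.2  0.1 -0.3] w 0.0122 t 5.8833
```

Request:
step_arm([
  [[-0.12,0.04,0],[0,0,0]],
  [[-0.24,0.08,0],[0,0,0]],
  [[-0.36,0.12,0],[0,0,-0.01]],
  [[-0.48,0.16,0],[0,0,-0.01]],
  [[-0.6,0.2,0],[0,0,-0.01]],
  [[-0.72,0.24,0],[0,0,-0.01]],
  [[-0.84,0.28,0.03],[0,0,-0.01]],
  [[-0.95,0.309,0.08],[0,0,-0.01]],
  [[-0.95,0.309,0.09],[0,0,-0.01]],
  [[-0.95,0.309,0.09],[0,0,-0.01]],
])

```text
time_s: 6.72
position: [0.5554, -0.2471, 0.108]
tool_rot: [[0.135, 0.991, -0.005], [0.991, -0.134, 0.003], [0.003, -0.005, -1.0]]
ft_force: [0.3, 1.0, -0.2]
grip_width: 0.0125
gripper_force: 59.2
```

Request:
step_arm([
  [[0,0,0.1],[0,0,0]],
  [[0,0,0.15],[0,0,0]],
  [[0,0,0.15],[0,0,0]],
  [[0,0,0.15],[0,0,0]],
  [[0,0,0.15],[0,0,0]],
])

```text
time_s: 7.13
position: [0.5573, -0.246, 0.0676]
tool_rot: [[0.131, 0.991, 0.001], [0.991, -0.131, -0.001], [-0.001, 0.001, -1.0]]
ft_force: [0.0, -1.0, -0.2]
grip_width: 0.0123
gripper_force: 59.3
```

Run:
```python
from h import *
d=snap('wrist','w3');plan(.555,-.252,.06,-8)
cv2.imwrite('pics/w3c.png',cv2.resize(d['img'][100:340,200:440][:,:,::-1],(600,600),interpolation=cv2.INTER_CUBIC))
```

```text
shift [-0.0201 -0.0052  0.0263] turn [0.0025 0.0012 0.01  ] pos [ 0.5573 -0.2462  0.0679] f [-0.   0.1 -1.2] w 0.0124 t 7.1833
```

View pics/w3c.png

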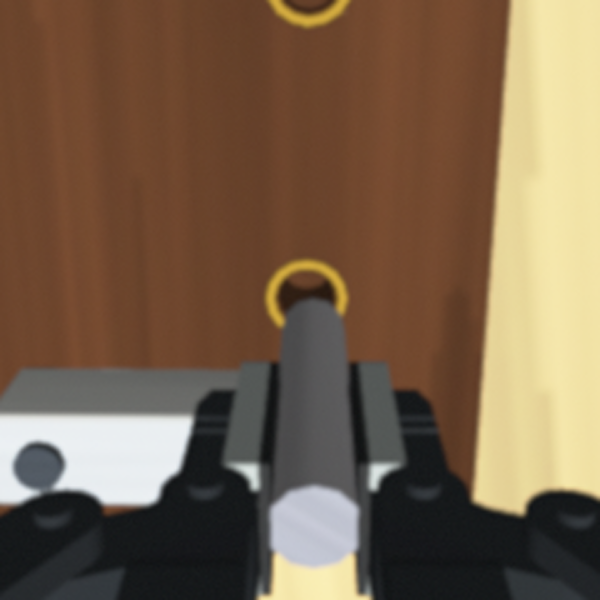

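Bore 1's ring is centred at crop (307,300), the pin's foot edge is at (314,297) and its top at (314,527). Next I'll measure the pin axis against the bore in this one view.

```bash
cat >> h.py <<'E'
def ringfit(d,u0,v0,r=30,z=.036):
    hsv=cv2.cvtColor(np.ascontiguousarray(d['img']),cv2.COLOR_RGB2HSV);m=cv2.inRange(hsv,(18,120,110),(32,255,255))
    k=np.zeros_like(m);cv2.circle(k,(int(u0),int(v0)),r,255,-1);m&=k
    v,u=np.nonzero(m);p=np.array([ray(d,a,b,z)[:2] for a,b in zip(u,v)])
    from scipy.optimize import least_squares
    s=least_squares(lambda q:np.hypot(p[:,0]-q[0],p[:,1]-q[1])-q[2],[*p.mean(0),.009],loss='soft_l1',f_scale=.001)
    return s.x,len(p)
def pinfit(d,u0,u1,v0,v1,zlo,zhi,c0,n=4):
    from scipy.optimize import least_squares
    P=cloud(d)[v0:v1,u0:u1].reshape(-1,3);out=[]
    def near(q): return P[(P[:,2]>zlo)&(P[:,2]<zhi)&(np.hypot(P[:,0]-q[0],P[:,1]-q[1])<.012)]
    q=near(c0); f=lambda s:np.hypot(q[:,0]-s[0]-s[2]*(q[:,2]-zlo),q[:,1]-s[1]-s[3]*(q[:,2]-zlo))-.007
    s=least_squares(f,[*c0,0,0],loss='soft_l1',f_scale=.0007); return s.x,len(q),np.abs(s.fun).mean()
E
python3 - <<'E'
from h import *
d=load('w3');P=cloud(d)
print('board z',np.median(P[140:200,260:300,2]),np.median(P[150:200,330:380,2]))
zb=np.median(P[140:200,260:380,2])
for z in (.036,zb): print('bore1',ringfit(d,322.5,219.7,25,z))
print('bore0',ringfit(d,323,94,25,zb))
for lo,hi in((.070,.088),(.070,.139),(.09,.139)):print('pin',pinfit(d,312,340,217,312,lo,hi,(.5573,-.2462)))
q=P[300:318,318:335].reshape(-1,3);print('top',q.mean(0),)
E
```

```text
board z 0.03423290875955986 0.03419539568211413
bore1 (array([ 0.5554158 , -0.24887932,  0.00938284]), 309)
bore1 (array([ 0.55531181, -0.24955632,  0.00946292]), 309)
bore0 (array([ 0.5665977 , -0.17023125,  0.009458  ]), 565)
pin (array([ 0.55783218, -0.2451523 ,  0.00150262,  0.00429611]), 333, np.float64(0.00018149454135244598))
pin (array([ 5.57841903e-01, -2.45084402e-01,  4.38606330e-04,  4.78575086e-04]), 1942, np.float64(0.0002589435716726976))
pin (array([ 5.57866196e-01, -2.45039857e-01, -4.63530365e-05, -6.21889996e-04]), 1569, np.float64(0.0002770464746195719))
top [ 0.55827298 -0.24353147  0.14012303]
```

Request:
step_arm([
  [[-0.0157,-0.0063,0.03],[0,0,0]],
  [[-0.0157,-0.0063,0.06],[0,0,0]],
  [[-0.0157,-0.0063,0.083],[0,0,0]],
  [[-0.0157,-0.0063,0.083],[0,0,0]],
  [[-0.0157,-0.0063,0.083],[0,0,0]],
])

```text
time_s: 7.6
position: [0.5539, -0.2508, 0.041]
tool_rot: [[0.132, 0.991, -0.001], [0.991, -0.132, 0.001], [0.001, -0.001, -1.0]]
ft_force: [-0.1, 1.4, 0.4]
grip_width: 0.0127
gripper_force: 59.3
```

Run:
```python
from h import *
d=snap('wrist','w4');P=cloud(d);plan(.5548,-.2506,.03,-8.1)
zb=np.median(P[150:200,260:380,2]);o=env.observe()
print(zb,ringfit(d,322,235,35,zb))
for lo,hi in((.045,.06),(.045,.11)):print('pin',pinfit(d,305,345,200,340,lo,hi,o['position'][:2]))
```

```text
shift [0.0014 0.0019 0.0383] turn [-0.0003 -0.0002  0.0111] pos [ 0.5542 -0.2509  0.0415] f [-0.2  0.5 -0.3] w 0.0127 t 7.65
0.03418755147432588 (array([ 0.55533432, -0.24986001,  0.0095993 ]), 378)
pin (array([ 0.55444693, -0.24989666,  0.0048354 , -0.00183371]), 283, np.float64(0.00017612714694616364))
pin (array([ 5.54456036e-01, -2.49927875e-01,  3.77693063e-03,  3.81355725e-04]), 1990, np.float64(0.0003044971920363572))
```

Request:
step_arm([
  [[0,0.003,0],[0,0,0.01]],
  [[0,0.003,0.005],[0,0,0.01]],
  [[0,0.003,0.015],[0,0,0.01]],
  [[0,0.003,0.025],[0,0,0.01]],
  [[0,0.003,0.032],[0,0,0.01]],
  [[0,0.003,0.032],[0,0,0.01]],
])

```text
time_s: 8.15
position: [0.5548, -0.2508, 0.0314]
tool_rot: [[0.14, 0.99, -0.001], [0.99, -0.14, 0.001], [0.001, -0.001, -1.0]]
ft_force: [0.0, -0.3, -0.4]
grip_width: 0.0122
gripper_force: 59.3
```

The foot is 5 mm into the bore with no contact force. Continuing down.

Request:
step_arm([
  [[0,0,0.015],[0,0,0]],
  [[0,0,0.03],[0,0,0]],
  [[0,0,0.045],[0,0,0]],
  [[0,0,0.06],[0,0,0]],
  [[0,0,0.07],[0,0,0]],
  [[0,0,0.074],[0,0,0]],
  [[0,0,0.076],[0,0,0]],
  [[0,0,0.076],[0,0,0]],
])

```text
time_s: 8.82
position: [0.5551, -0.2511, 0.0092]
tool_rot: [[0.14, 0.99, 0.0], [0.99, -0.14, -0.0], [-0.0, 0.0, -1.0]]
ft_force: [0.2, 0.2, -0.8]
grip_width: 0.0127
gripper_force: 59.4
```

Request:
step_arm([
  [[0,0,0],[0,0,0]],
  [[0,0,0],[0,0,0]],
  [[0,0,0],[0,0,0]],
  [[0,0,0],[0,0,0]],
], jaw=45)

```text
time_s: 9.15
position: [0.5552, -0.2511, 0.0094]
tool_rot: [[0.14, 0.99, 0.0], [0.99, -0.14, -0.0], [-0.0, 0.0, -1.0]]
ft_force: [-1.1, -0.2, -0.4]
grip_width: 0.0451
gripper_force: 0.0
```

Request:
step_arm([
  [[0,0,-0.06],[0,0,0]],
  [[0,0,-0.14],[0,0,0]],
  [[0,0,-0.26],[0,0,0]],
  [[0,0,-0.38],[0,0,0]],
  [[0,0,-0.42],[0,0,0]],
  [[0,0,-0.42],[0,0,0]],
])

```text
time_s: 9.65
position: [0.5565, -0.2519, 0.1393]
tool_rot: [[0.14, 0.99, 0.006], [0.99, -0.14, -0.004], [-0.003, 0.007, -1.0]]
ft_force: [0.0, 0.5, -0.2]
grip_width: 0.0448
gripper_force: 0.0
```

Run:
```python
from h import *
d=snap('wrist','w5');o=env.observe();P=cloud(d)
print('pin',pinfit(d,0,640,0,400,.045,.076,o['position'][:2]))
q=P[(np.hypot(P[...,0]-.5555,P[...,1]+.2495)<.005)&(P[...,2]<.095)];print('top z',np.median(q[:,2]),'board',np.median(P[:200,260:380,2]))
plan(.465,.2825,.14,11.9)
```

```text
pin (array([ 5.55844391e-01, -2.50253235e-01,  1.51811652e-05,  1.00845268e-03]), 182, np.float64(0.00012216949795938931))
top z 0.08123586589111102 board 0.03426431967002384
shift [ 1.7196 -0.5477 -0.0153] turn [ 0.0032  0.0025 -0.4432] pos [ 0.5555 -0.2513  0.1366] f [-0.3  0.8 -0.3] w 0.045 t 9.7
```

The first pin is seated, its top 47 mm above the board. Now the second pin, the middle hole of the rack.

Request:
step_arm([
  [[0.86,-0.27,0],[0,0,-0.44]],
  [[0.86,-0.27,0],[0,0,-0.44]],
  [[0.86,-0.27,0],[0,0,-0.44]],
  [[0.86,-0.27,0],[0,0,-0.44]],
  [[0.86,-0.27,0],[0,0,-0.44]],
  [[0.86,-0.27,0],[0,0,-0.44]],
  [[0.86,-0.27,0],[0,0,-0.44]],
  [[0.86,-0.27,0],[0,0,-0.44]],
])

```text
time_s: 10.37
position: [0.509, 0.0198, 0.1339]
tool_rot: [[-0.208, 0.978, -0.003], [0.978, 0.208, 0.001], [0.002, -0.003, -1.0]]
ft_force: [-0.1, -0.8, 0.6]
grip_width: 0.045
gripper_force: 0.0
```

```bash
python3 -c "
from h import *
plan(.465,.2835,.14,11.9)"
```

```text
shift [ 0.8905  0.0394 -0.0187] turn [-0.0038 -0.0027  0.0024] pos [0.509  0.0198 0.1339] f [-0.1 -0.8  0.6] w 0.045 t 10.3667
```

Request:
step_arm([
  [[0.89,0.039,0],[0,0,0]],
  [[0.89,0.039,0],[0,0,0]],
  [[0.89,0.039,0],[0,0,0]],
  [[0.89,0.039,0],[0,0,0]],
  [[0.89,0.039,0],[0,0,0]],
  [[0.89,0.039,0],[0,0,0]],
  [[0.89,0.039,0],[0,0,0]],
  [[0.89,0.039,0],[0,0,0]],
  [[0.89,0.039,0],[0,0,0]],
  [[0.89,0.039,0],[0,0,0]],
])

```text
time_s: 11.2
position: [0.4681, 0.2784, 0.1343]
tool_rot: [[-0.203, 0.979, -0.002], [0.979, 0.203, -0.001], [-0.001, -0.002, -1.0]]
ft_force: [-0.3, -0.1, -0.6]
grip_width: 0.0452
gripper_force: 0.0
```

```bash
python3 -c "
from h import *
plan(.4652,.2835,.0115,11.9)"
```

```text
shift [ 0.0187 -0.0052  0.4093] turn [-0.0022  0.0007 -0.0043] pos [0.4681 0.2784 0.1343] f [-0.3 -0.1 -0.6] w 0.0452 t 11.2
```

Request:
step_arm([
  [[0.0187,-0.005,0],[0,0,0]],
  [[0.0187,-0.005,0.08],[0,0,0]],
  [[0.0187,-0.005,0.16],[0,0,0]],
  [[0.0187,-0.005,0.24],[0,0,0]],
  [[0.0187,-0.005,0.32],[0,0,0]],
  [[0.0187,-0.005,0.38],[0,0,0]],
  [[0.0187,-0.005,0.407],[0,0,0]],
  [[0.0187,-0.005,0.407],[0,0,0]],
  [[0.0187,-0.005,0.407],[0,0,0]],
])

```text
time_s: 11.95
position: [0.4659, 0.2844, 0.0136]
tool_rot: [[-0.203, 0.979, 0.0], [0.979, 0.203, 0.0], [0.0, 0.0, -1.0]]
ft_force: [-0.6, 0.7, -0.5]
grip_width: 0.0449
gripper_force: 0.0
```

Request:
step_arm([
  [[0,0,0],[0,0,0]],
  [[0,0,0],[0,0,0]],
  [[0,0,0],[0,0,0]],
  [[0,0,0],[0,0,0]],
  [[0,0,0],[0,0,0]],
], jaw=5, grip_force=60)

```text
time_s: 12.37
position: [0.4654, 0.2848, 0.0142]
tool_rot: [[-0.204, 0.979, 0.001], [0.979, 0.204, 0.0], [0.0, 0.001, -1.0]]
ft_force: [-1.9, -1.2, 4.9]
grip_width: 0.0127
gripper_force: 58.3
```

Request:
step_arm([
  [[0,0,-0.1],[0,0,0]],
  [[0,0,-0.2],[0,0,0]],
  [[0,0,-0.3],[0,0,0]],
  [[0,0,-0.4],[0,0,0]],
  [[0,0,-0.43],[0,0,0]],
  [[0,0,-0.43],[0,0,0]],
])

```text
time_s: 12.87
position: [0.4664, 0.2852, 0.1447]
tool_rot: [[-0.204, 0.979, 0.005], [0.979, 0.204, 0.002], [0.001, 0.006, -1.0]]
ft_force: [0.4, 0.7, -0.2]
grip_width: 0.0125
gripper_force: 59.4
```

```bash
python3 -c "
from h import *
plan(.5663,-.1718,.13,-8.1)"
```

```text
shift [-1.5591  0.0151  0.048 ] turn [ 0.0068 -0.0021  0.4414] pos [0.4664 0.2852 0.1447] f [ 0.4  0.7 -0.2] w 0.0125 t 12.8667
```

Request:
step_arm([
  [[-0.12,0,0],[0,0,0.05]],
  [[-0.24,0,0],[0,0,0.11]],
  [[-0.36,0,0],[0,0,0.17]],
  [[-0.48,0,0],[0,0,0.23]],
  [[-0.6,0,0],[0,0,0.29]],
  [[-0.72,0.01,0],[0,0,0.35]],
  [[-0.84,0.01,0],[0,0,0.41]],
  [[-0.96,0.01,0],[0,0,0.44]],
  [[-0.96,0.01,0],[0,0,0.44]],
])

```text
time_s: 13.62
position: [0.5275, -0.0019, 0.1401]
tool_rot: [[0.146, 0.989, -0.002], [0.989, -0.146, -0.001], [-0.001, -0.002, -1.0]]
ft_force: [0.0, -0.4, -0.5]
grip_width: 0.0122
gripper_force: 59.4
```

```bash
python3 -c "
from h import *
plan(.5663,-.1718,.11,-8.1)"
```

```text
shift [-0.5412  0.2109  0.1006] turn [-0.0025  0.0017 -0.007 ] pos [ 0.5275 -0.0019  0.1401] f [ 0.  -0.4 -0.5] w 0.0122 t 13.6167
```

Request:
step_arm([
  [[-0.12,0.05,0],[0,0,-0.01]],
  [[-0.24,0.1,0],[0,0,-0.01]],
  [[-0.36,0.15,0.02],[0,0,-0.01]],
  [[-0.48,0.19,0.05],[0,0,-0.01]],
  [[-0.541,0.211,0.1],[0,0,-0.01]],
  [[-0.541,0.211,0.18],[0,0,-0.01]],
  [[-0.541,0.211,0.23],[0,0,-0.01]],
  [[-0.541,0.211,0.23],[0,0,-0.01]],
  [[-0.541,0.211,0.23],[0,0,-0.01]],
  [[-0.541,0.211,0.23],[0,0,-0.01]],
])

```text
time_s: 14.45
position: [0.5672, -0.1659, 0.0735]
tool_rot: [[0.132, 0.991, 0.0], [0.991, -0.132, -0.0], [-0.0, 0.0, -1.0]]
ft_force: [0.4, -0.2, -0.5]
grip_width: 0.0122
gripper_force: 59.4
```

Run:
```python
from h import *
d=snap('wrist','w6');P=cloud(d);plan(.5663,-.1718,.042,-8.1)
zb=np.median(P[140:200,260:380,2]);o=env.observe()
print(zb,ringfit(d,322,220,30,zb))
for lo,hi in((.072,.088),(.072,.139)):print('pin',pinfit(d,305,345,200,330,lo,hi,o['position'][:2]))
```

```text
shift [-0.0196 -0.0013  0.1065] turn [0.0017 0.0006 0.012 ] pos [ 0.5674 -0.166   0.0739] f [ 0.4  0.4 -0.4] w 0.0122 t 14.5
0.034208512014817415 (array([ 0.56668702, -0.17040282,  0.00944789]), 302)
pin (array([ 0.56740766, -0.16604362,  0.00520869, -0.0029565 ]), 274, np.float64(0.0001676462723823954))
pin (array([ 0.56739891, -0.16609906,  0.00650847,  0.00186222]), 1911, np.float64(0.00031606142285567183))
```

Request:
step_arm([
  [[-0.0167,0.001,0.03],[0,0,0.012]],
  [[-0.0167,0.001,0.07],[0,0,0.012]],
  [[-0.0167,0.001,0.1],[0,0,0.012]],
  [[-0.0167,0.001,0.1],[0,0,0.012]],
  [[-0.0167,0.001,0.1],[0,0,0.012]],
])

```text
time_s: 14.92
position: [0.5665, -0.1711, 0.0429]
tool_rot: [[0.142, 0.99, -0.001], [0.99, -0.142, 0.0], [0.0, -0.001, -1.0]]
ft_force: [0.5, -0.0, -1.1]
grip_width: 0.0122
gripper_force: 59.4
```

Run:
```python
from h import *
d=snap('wrist','w7');P=cloud(d);plan(.567,-.171,.03,-8.1)
zb=np.median(P[150:200,260:380,2]);o=env.observe()
print(zb,ringfit(d,322,235,35,zb))
for lo,hi in((.049,.064),(.049,.11)):print('pin',pinfit(d,305,345,200,340,lo,hi,o['position'][:2]))
```

```text
shift [0.001  0.0005 0.0447] turn [ 0.0005  0.0002 -0.0008] pos [ 0.5668 -0.1713  0.0434] f [-0.1 -0.5 -1.2] w 0.0125 t 14.9667
0.0341900362406673 (array([ 0.56665046, -0.17061589,  0.0095539 ]), 372)
pin (array([ 0.56680893, -0.17137173, -0.00316477,  0.0031595 ]), 286, np.float64(0.00016093926729066372))
pin (array([ 0.5667302 , -0.17135502,  0.00666809,  0.0020857 ]), 1867, np.float64(0.0003214948687042057))
```

Aligned to within about 0.5 mm, so I'll insert slowly.

Request:
step_arm([
  [[0.001,0.001,0],[0,0,0]],
  [[0.001,0.001,0.01],[0,0,0]],
  [[0.001,0.001,0.02],[0,0,0]],
  [[0.001,0.001,0.03],[0,0,0]],
  [[0.001,0.001,0.04],[0,0,0]],
  [[0.001,0.001,0.04],[0,0,0]],
])

```text
time_s: 15.47
position: [0.5666, -0.1708, 0.0303]
tool_rot: [[0.142, 0.99, -0.001], [0.99, -0.142, 0.001], [0.0, -0.001, -1.0]]
ft_force: [0.2, 1.3, -1.0]
grip_width: 0.0122
gripper_force: 59.5
```

Request:
step_arm([
  [[0,0,0.015],[0,0,0]],
  [[0,0,0.03],[0,0,0]],
  [[0,0,0.045],[0,0,0]],
  [[0,0,0.058],[0,0,0]],
  [[0,0,0.065],[0,0,0]],
  [[0,0,0.067],[0,0,0]],
  [[0,0,0.067],[0,0,0]],
  [[0,0,0.067],[0,0,0]],
])

```text
time_s: 16.13
position: [0.5669, -0.1709, 0.011]
tool_rot: [[0.142, 0.99, -0.0], [0.99, -0.142, 0.0], [0.0, -0.0, -1.0]]
ft_force: [-0.7, 0.4, -1.6]
grip_width: 0.012
gripper_force: 59.6
```

Request:
step_arm([
  [[0,0,0],[0,0,0]],
  [[0,0,0],[0,0,0]],
  [[0,0,0],[0,0,0]],
  [[0,0,0],[0,0,0]],
], jaw=45)

```text
time_s: 16.47
position: [0.5672, -0.1711, 0.0113]
tool_rot: [[0.142, 0.99, 0.001], [0.99, -0.142, -0.0], [-0.0, 0.001, -1.0]]
ft_force: [0.1, 0.2, -0.1]
grip_width: 0.045
gripper_force: 0.0
```

Request:
step_arm([
  [[0,0,-0.06],[0,0,0]],
  [[0,0,-0.14],[0,0,0]],
  [[0,0,-0.26],[0,0,0]],
  [[0,0,-0.38],[0,0,0]],
  [[0,0,-0.42],[0,0,0]],
  [[0,0,-0.42],[0,0,0]],
])

```text
time_s: 16.97
position: [0.5685, -0.1717, 0.141]
tool_rot: [[0.141, 0.99, 0.007], [0.99, -0.141, -0.004], [-0.003, 0.007, -1.0]]
ft_force: [0.1, -0.2, -0.7]
grip_width: 0.0451
gripper_force: 0.0
```

Run:
```python
from h import *
d=snap('wrist','w8');P=cloud(d)
for c in((.5668,-.171),(.5558,-.2503)):
    q=P[(np.hypot(P[...,0]-c[0],P[...,1]-c[1])<.005)&(P[...,2]<.095)&(P[...,2]>.04)];print('top z',len(q),np.median(q[:,2]) if len(q) else 0)
t=snap('top','t1');Q=cloud(t)
m=np.zeros((400,640),bool);m[105:155,220:290]=1;m&=(Q[...,2]>.03)&(Q[...,2]<.06)
r=cv2.minAreaRect((Q[m][:,:2]*1000).astype(np.float32));print(r,len(Q[m]))
for c in((.566,-.173),(.555,-.2525)):
    q=Q[(np.hypot(Q[...,0]-c[0],Q[...,1]-c[1])<.01)&(Q[...,2]>.07)&(Q[...,2]<.1)];print(len(q),q.mean(0) if len(q) else 0)
plan(.63,.121,.16,-2.9)
```

```text
top z 142 0.08120916295255931
top z 113 0.08117804780516417
((628.241455078125, 118.43867492675781), (120.54605102539062, 61.47089767456055), 87.53900909423828) 1001
0 0
13 [ 0.55600684 -0.24877078  0.08097398]
shift [ 0.9928  0.071  -0.0775] turn [-0.     -0.     -0.1163] pos [ 0.5668 -0.1708  0.1367] f [ 0.8  0.9 -1. ] w 0.0449 t 17.0667
```

Both pins are seated, with their tops 47 mm above the board. Now the blank: move above it and open the jaws fully.

Request:
step_arm([
  [[0.97,0.07,-0.05],[0,0,-0.12]],
  [[0.97,0.07,-0.05],[0,0,-0.12]],
  [[0.97,0.07,-0.05],[0,0,-0.12]],
  [[0.97,0.07,-0.05],[0,0,-0.12]],
  [[0.97,0.07,-0.05],[0,0,-0.12]],
  [[0.97,0.07,-0.05],[0,0,-0.12]],
  [[0.97,0.07,-0.05],[0,0,-0.12]],
  [[0.97,0.07,-0.05],[0,0,-0.12]],
  [[0.97,0.07,-0.05],[0,0,-0.12]],
  [[0.97,0.07,-0.05],[0,0,-0.12]],
], jaw=85)

```text
time_s: 17.9
position: [0.6283, 0.1139, 0.1503]
tool_rot: [[0.047, 0.999, -0.003], [0.999, -0.047, -0.0], [-0.0, -0.003, -1.0]]
ft_force: [0.4, -0.2, -0.5]
grip_width: 0.085
gripper_force: 0.0
```

Run:
```python
from h import *
d=snap('wrist','w9');P=cloud(d)
m=(np.abs(P[...,0]-.629)<.06)&(np.abs(P[...,1]-.12)<.09)&(P[...,2]>.033)&(P[...,2]<.045)
q=P[m];r=cv2.minAreaRect((q[:,:2]*1000).astype(np.float32));print(r,len(q),np.median(q[:,2]))
plan(.6295,.1203,.05,-2.7)
plan(.6295,.1203,-.037,-2.7)
```

```text
((629.8219604492188, 121.33511352539062), (119.88556671142578, 60.13022232055664), 86.7457275390625) 9330 0.038194427219740944
shift [0.0237 0.0031 0.3357] turn [-0.003   0.0004 -0.0019] pos [0.6285 0.1133 0.1507] f [ 0.4 -0.5  0. ] w 0.0847 t 17.95
shift [0.0238 0.0037 0.6257] turn [-0.003   0.0004 -0.0019] pos [0.6285 0.1133 0.1507] f [ 0.4 -0.5  0. ] w 0.0847 t 17.95
```

Request:
step_arm([
  [[0.024,0.003,0.1],[0,0,0.009]],
  [[0.024,0.003,0.2],[0,0,0.009]],
  [[0.024,0.003,0.3],[0,0,0.009]],
  [[0.024,0.003,0.4],[0,0,0.009]],
  [[0.024,0.003,0.48],[0,0,0.009]],
  [[0.024,0.003,0.55],[0,0,0.009]],
  [[0.024,0.003,0.58],[0,0,0.009]],
  [[0.024,0.003,0.6],[0,0,0.009]],
  [[0.024,0.003,0.615],[0,0,0.009]],
  [[0.024,0.003,0.615],[0,0,0.009]],
])

```text
time_s: 18.78
position: [0.6304, 0.1208, -0.0324]
tool_rot: [[0.055, 0.998, 0.0], [0.998, -0.055, -0.0], [-0.0, 0.0, -1.0]]
ft_force: [1.1, -0.3, -0.2]
grip_width: 0.085
gripper_force: 0.0
```

Run:
```python
from h import *
plan(.6293,.1205,-.037,-3.2)
d=snap('wrist','w10');P=cloud(d)
# lowest finger points: front-facing finger pixels near tool x +11mm plane
o=env.observe();R=np.array(o['tool_rot']);L=(P-o['position'])@R
m=(np.abs(L[...,0]-.011)<.004)&(np.abs(np.abs(L[...,1])-.05)<.012)&(P[...,2]>.004)
print(np.percentile(P[m][:,2],[0,1,5,50]),m.sum())
```

```text
shift [-0.0012 -0.0034  0.0154] turn [0.0003 0.     0.0004] pos [ 0.6304  0.1208 -0.0324] f [ 1.1 -0.3 -0.2] w 0.085 t 18.7833
[0.01683904 0.02175016 0.0280646  0.06463523] 12214
```

Request:
step_arm([
  [[-0.001,-0.003,0.01],[0,0,0]],
  [[-0.001,-0.003,0.018],[0,0,0]],
  [[-0.001,-0.003,0.018],[0,0,0]],
  [[-0.001,-0.003,0.018],[0,0,0]],
])

```text
time_s: 19.17
position: [0.6293, 0.1211, -0.0377]
tool_rot: [[0.055, 0.999, 0.0], [0.999, -0.055, -0.0], [0.0, 0.0, -1.0]]
ft_force: [0.4, -0.3, 0.2]
grip_width: 0.0844
gripper_force: 0.0
```

Request:
step_arm([
  [[0,0,0],[0,0,0]],
  [[0,0,0],[0,0,0]],
  [[0,0,0],[0,0,0]],
  [[0,0,0],[0,0,0]],
  [[0,0,0],[0,0,0]],
], jaw=50, grip_force=80)

```text
time_s: 19.58
position: [0.6296, 0.1211, -0.0374]
tool_rot: [[0.055, 0.999, 0.001], [0.999, -0.055, 0.0], [0.0, 0.001, -1.0]]
ft_force: [1.1, 0.8, 5.5]
grip_width: 0.0592
gripper_force: 86.6
```

Request:
step_arm([
  [[0,0,-0.05],[0,0,0]],
  [[0,0,-0.15],[0,0,0]],
  [[0,0,-0.25],[0,0,0]],
  [[0,0,-0.35],[0,0,0]],
  [[0,0,-0.45],[0,0,0]],
  [[0,0,-0.45],[0,0,0]],
])

```text
time_s: 20.08
position: [0.6318, 0.1212, 0.1031]
tool_rot: [[0.055, 0.998, 0.01], [0.999, -0.055, 0.0], [0.001, 0.01, -1.0]]
ft_force: [0.4, -0.1, -0.7]
grip_width: 0.0594
gripper_force: 86.4
```

```bash
python3 -c "
from h import *
R=np.array([np.cos(np.radians(-8.1)),np.sin(np.radians(-8.1))]);print(R)
# jig origin in robot frame from seated pins
a=np.array([.5551,-.2511]);b=np.array([.567,-.171]);m=(a+b)/2;print(m-.037*R, np.degrees(np.arctan2(*(b-a))))
plan(.52,-.19,.12,-8.1)"
```

```text
[ 0.99002366 -0.14090123]
[ 0.52441912 -0.20583665] 8.45029897610754
shift [-1.0561 -0.3148 -0.06  ] turn [ 0.0124 -0.0013  0.1105] pos [0.6318 0.1212 0.1031] f [ 0.4 -0.1 -0.7] w 0.0594 t 20.0833
```

The blank is lifted. The jig origin in the robot frame is (0.5244, -0.2058). I'll carry the blank to a spot 15 mm short of both pins and stop.

Request:
step_arm([
  [[-0.1,-0.03,-0.02],[0,0,0]],
  [[-0.2,-0.06,-0.03],[0,0,0.03]],
  [[-0.3,-0.09,-0.03],[0,0,0.06]],
  [[-0.4,-0.12,-0.03],[0,0,0.09]],
  [[-0.5,-0.16,-0.03],[0,0,0.11]],
  [[-0.6,-0.19,-0.03],[0,0,0.11]],
  [[-0.7,-0.22,-0.03],[0,0,0.11]],
  [[-0.8,-0.25,-0.03],[0,0,0.11]],
  [[-0.9,-0.29,-0.03],[0,0,0.11]],
  [[-0.99,-0.33,-0.03],[0,0,0.11]],
])

```text
time_s: 20.92
position: [0.5129, -0.1714, 0.1051]
tool_rot: [[0.141, 0.99, -0.001], [0.99, -0.141, 0.001], [0.001, -0.001, -1.0]]
ft_force: [0.3, 0.0, -1.8]
grip_width: 0.0592
gripper_force: 86.5
```

```bash
python3 -c "
from h import *
plan(.5117,-.1888,.02,-8.1)"
```

```text
shift [-0.0581  0.0045  0.2837] turn [-0.0019 -0.0006 -0.0002] pos [ 0.5129 -0.1714  0.1051] f [ 0.3  0.  -1.8] w 0.0592 t 20.9167
```

Request:
step_arm([
  [[-0.03,0.004,0],[0,0,0]],
  [[-0.058,0.004,0.03],[0,0,0]],
  [[-0.058,0.004,0.1],[0,0,0]],
  [[-0.058,0.004,0.17],[0,0,0]],
  [[-0.058,0.004,0.23],[0,0,0]],
  [[-0.058,0.004,0.28],[0,0,0]],
  [[-0.058,0.004,0.28],[0,0,0]],
  [[-0.058,0.004,0.28],[0,0,0]],
])

```text
time_s: 21.58
position: [0.5127, -0.1865, 0.0211]
tool_rot: [[0.14, 0.99, -0.002], [0.99, -0.14, 0.001], [0.001, -0.002, -1.0]]
ft_force: [-0.5, -0.9, -1.3]
grip_width: 0.059
gripper_force: 86.5
```

Run:
```python
from h import *
d=snap('wrist','w11');s=snap('side','s2')
cv2.imwrite('pics/m2.png',np.hstack([cv2.resize(d['img'][40:400,140:500],(400,400)),cv2.resize(s['img'][100:240,260:400],(400,400),interpolation=cv2.INTER_CUBIC)])[:,:,::-1]);plan(.5117,-.1888,0,-8.1)
```

```text
shift [-0.0058 -0.0053  0.0756] turn [0.0014 0.0005 0.001 ] pos [ 0.5135 -0.1873  0.0227] f [ 0.3 -0.1 -1.3] w 0.0591 t 21.6833
```

View pics/m2.png

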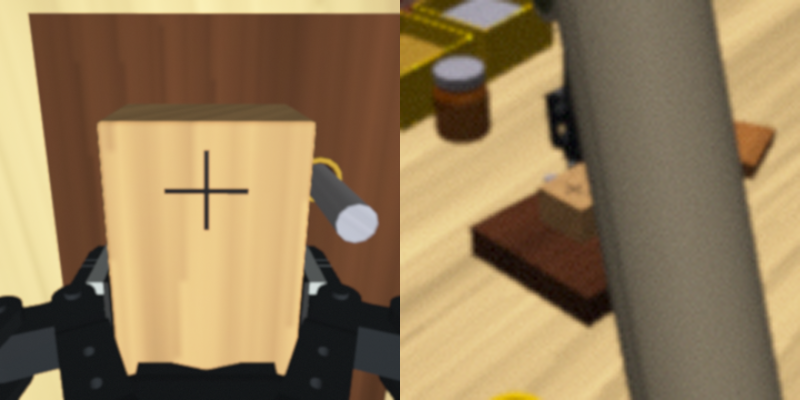

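The wrist view shows the blank level in the jaws above the board, with its right side left of the pin (crop 340,195). Lowering it to the board.

Request:
step_arm([
  [[-0.006,-0.005,0.025],[0,0,0]],
  [[-0.006,-0.005,0.045],[0,0,0]],
  [[-0.006,-0.005,0.06],[0,0,0]],
  [[-0.006,-0.005,0.07],[0,0,0]],
  [[-0.006,-0.005,0.076],[0,0,0]],
  [[-0.006,-0.005,0.079],[0,0,0]],
  [[-0.006,-0.005,0.079],[0,0,0]],
])

```text
time_s: 22.27
position: [0.5112, -0.1891, -0.0014]
tool_rot: [[0.141, 0.99, 0.0], [0.99, -0.141, -0.0], [-0.0, 0.0, -1.0]]
ft_force: [-0.1, 0.7, -1.4]
grip_width: 0.0591
gripper_force: 86.5
```

Request:
step_arm([
  [[0,0,0.002],[0,0,0]],
  [[0,0,0.004],[0,0,0]],
  [[0,0,0.004],[0,0,0]],
])

```text
time_s: 22.52
position: [0.5112, -0.1891, -0.0014]
tool_rot: [[0.141, 0.99, 0.001], [0.99, -0.141, -0.001], [-0.001, 0.001, -1.0]]
ft_force: [-3.7, 1.5, 11.8]
grip_width: 0.0591
gripper_force: 88.3
```

Request:
step_arm([
  [[0,0,-0.0025],[0,0,0]],
  [[0,0.015,-0.0025],[0,0,0]],
  [[0,0.03,-0.0025],[0,0,0]],
  [[0,0.045,-0.0025],[0,0,0]],
  [[-0.015,0.045,-0.0025],[0,0,0]],
  [[-0.03,0.045,-0.0025],[0,0,0]],
  [[-0.04,0.045,-0.0025],[0,0,0]],
  [[-0.04,0.045,-0.0025],[0,0,0]],
])

```text
time_s: 23.18
position: [0.5235, -0.2032, -0.0014]
tool_rot: [[0.141, 0.99, 0.002], [0.99, -0.141, -0.001], [-0.0, 0.002, -1.0]]
ft_force: [-0.9, 0.6, 4.0]
grip_width: 0.0591
gripper_force: 87.4
```

Nearly in the corner. I'll push toward the pins (tool +y) in small steps until contact.

Request:
step_arm([
  [[0,0.003,0],[0,0,0]],
  [[0,0.006,0],[0,0,0]],
  [[0,0.009,0],[0,0,0]],
  [[0,0.009,0],[0,0,0]],
])

```text
time_s: 23.52
position: [0.5247, -0.2033, -0.0014]
tool_rot: [[0.141, 0.99, -0.002], [0.99, -0.141, -0.0], [-0.0, -0.002, -1.0]]
ft_force: [-8.0, 0.3, 9.4]
grip_width: 0.0592
gripper_force: 87.9
```

Request:
step_arm([
  [[-0.003,0,0],[0,0,0]],
  [[-0.006,0,0],[0,0,0]],
  [[-0.009,0,0],[0,0,0]],
  [[-0.009,0,0],[0,0,0]],
])

```text
time_s: 23.85
position: [0.5245, -0.2043, -0.0014]
tool_rot: [[0.14, 0.99, -0.001], [0.99, -0.14, 0.002], [0.002, -0.002, -1.0]]
ft_force: [-5.7, 8.9, 10.1]
grip_width: 0.0595
gripper_force: 87.9
```

Request:
step_arm([
  [[-0.002,0.003,-0.001],[0,0,0]],
  [[-0.004,0.006,-0.001],[0,0,0]],
  [[-0.004,0.006,-0.001],[0,0,0]],
  [[-0.004,0.006,-0.001],[0,0,0]],
])

```text
time_s: 24.18
position: [0.5244, -0.2045, -0.0013]
tool_rot: [[0.14, 0.99, -0.005], [0.99, -0.14, 0.005], [0.004, -0.006, -1.0]]
ft_force: [-10.8, 13.6, 15.4]
grip_width: 0.0591
gripper_force: 88.7
```

Run:
```python
from h import *
d=snap('wrist','w12');t=snap('top','t2');o=env.observe();print({k:np.round(o[k],4) for k in('position','ft_force','wrist_torque','time_s','grip_width')},np.degrees(np.arctan2(o['tool_rot'][1,1],o['tool_rot'][0,1])))
P=cloud(d)
m=(np.abs(P[...,0]-.53)<.06)&(np.abs(P[...,1]+.2)<.1)&(P[...,2]>.068)&(P[...,2]<.078)
q=P[m];print(cv2.minAreaRect((q[:,:2]*1000).astype(np.float32)),len(q),np.percentile(q[:,2],[5,50,95]))
print('pin0',pinfit(d,0,640,0,400,.045,.079,(.5668,-.171)))
# right long edge line fit of blank top
e=[]
for v in range(400):
    u=np.nonzero(m[v])[0]
    if len(u)>60: e.append(P[v,u.max()])
e=np.array(e);print(len(e));
if len(e)>5: k=np.polyfit(e[:,1],e[:,0],1);print('edge heading',np.degrees(np.arctan(k[0])),np.polyval(k,-.171))
cv2.imwrite('pics/w12c.png',cv2.resize(d['img'][40:400,140:500],(600,600))[:,:,::-1])
```

```text
{'position': array([ 0.5244, -0.2045, -0.0013]), 'ft_force': array([-11.9026,  11.784 ,  14.7419]), 'wrist_torque': array([1.5136, 1.6726, 0.1558]), 'time_s': np.float64(24.2833), 'grip_width': np.float64(0.059)} -8.026528606660898
((527.931884765625, -187.51205444335938), (86.25446319580078, 86.35507202148438), 81.53921508789062) 41421 [0.0731894  0.07432252 0.07541589]
pin0 (array([ 0.57279678, -0.17147869, -0.27950096, -0.01806455]), 1637, np.float64(0.001508784982118003))
223
edge heading 8.900559118494705 0.5620844720469333
```

View pics/w12c.png

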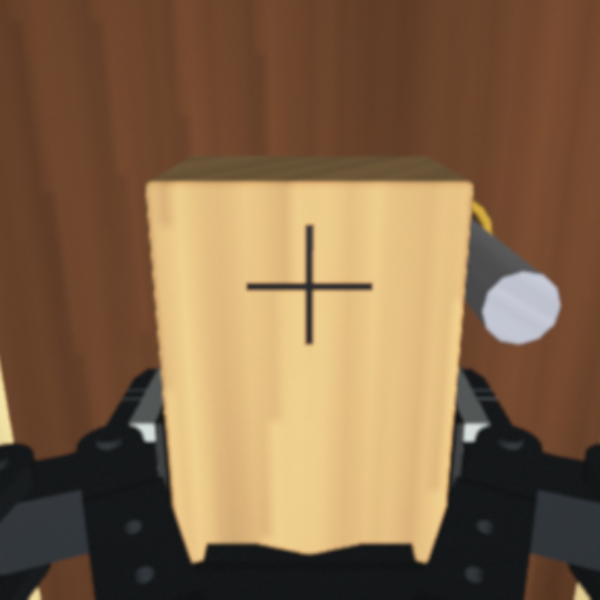

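The blank is against pin 0 (crop 480,270). I'll push more firmly and check that both pins bear.

Request:
step_arm([
  [[-0.001,0.003,0],[0,0,0]],
  [[-0.002,0.006,0],[0,0,0]],
  [[-0.002,0.006,0],[0,0,0]],
  [[-0.002,0.006,0],[0,0,0]],
])

```text
time_s: 24.62
position: [0.5245, -0.2045, -0.0012]
tool_rot: [[0.139, 0.99, -0.009], [0.99, -0.139, 0.006], [0.005, -0.01, -1.0]]
ft_force: [-20.2, 15.3, 21.3]
grip_width: 0.0594
gripper_force: 89.4
```

```bash
cat >> h.py <<'E'
def st():
    o=env.observe();f=o['ft_force'];a=np.radians(-8.1);c,s=np.cos(a),np.sin(a)
    print('p',o['position'].round(4),'Floc',(f[0]*c+f[1]*s).round(1),(-f[0]*s+f[1]*c).round(1),f[2].round(1),'T',o['wrist_torque'].round(2),'head',np.degrees(np.arctan2(o['tool_rot'][1,1],o['tool_rot'][0,1])).round(2),'z',o['tool_rot'][:,2].round(4),'w',o['grip_width'].round(4),o['time_s'].round(2))
def flat(f):
    d=snap('wrist',f);P=cloud(d);a=np.radians(-8.1);Rj=np.array([[np.cos(a),-np.sin(a)],[np.sin(a),np.cos(a)]])
    L=(P[...,:2]-[.5244,-.2058])@Rj
    m=(np.abs(L[...,0])<.027)&(L[...,1]>.005)&(L[...,1]<.055)&(np.abs(P[...,2]-.075)<.006);q=np.c_[L[m],np.ones(m.sum())]
    print('top plane slope x,y,z0',np.linalg.lstsq(q,P[m][:,2],rcond=None)[0])
    m2=(L[...,0]<-.04)&(L[...,0]>-.08)&(np.abs(P[...,2]-.035)<.006);q=np.c_[L[m2],np.ones(m2.sum())]
    print('board slope',np.linalg.lstsq(q,P[m2][:,2],rcond=None)[0],m2.sum())
E
python3 -c "
from h import *
st();flat('w13')"
```

```text
Traceback (most recent call last):
  File "h.py", line 39, in st
    print('p',o['position'].round(4),'Floc',(f[0]*c+f[1]*s).round(1),(-f[0]*s+f[1]*c).round(1),f[2].round(1),'T',o['wrist_torque'].round(2),'head',np.degrees(np.arctan2(o['tool_rot'][1,1],o['tool_rot'][0,1])).round(2),'z',o['tool_rot'][:,2].round(4),'w',o['grip_width'].round(4),o['time_s'].round(2))
                                                                                                                                                                                                                                                              ^^^^^^^^^^^^^^^^^^^^^
AttributeError: 'float' object has no attribute 'round'
```

Request:
step_arm([
  [[0,0,0],[0,0,0.006]],
  [[0,0,0],[0,0,0.012]],
  [[0,0,0],[0,0,0.012]],
  [[0,0,0],[0,0,0.012]],
])

```text
time_s: 24.95
position: [0.5246, -0.2045, -0.0012]
tool_rot: [[0.147, 0.989, -0.009], [0.989, -0.147, 0.006], [0.004, -0.009, -1.0]]
ft_force: [-18.7, 16.0, 20.7]
grip_width: 0.0594
gripper_force: 89.1
```

```bash
python3 -c "
from h import *
st()"
```

```text
Traceback (most recent call last):
  File "h.py", line 39, in st
    print('p',o['position'].round(4),'Floc',(f[0]*c+f[1]*s).round(1),(-f[0]*s+f[1]*c).round(1),f[2].round(1),'T',o['wrist_torque'].round(2),'head',np.degrees(np.arctan2(o['tool_rot'][1,1],o['tool_rot'][0,1])).round(2),'z',o['tool_rot'][:,2].round(4),'w',o['grip_width'].round(4),o['time_s'].round(2))
                                                                                                                                                                                                                                                              ^^^^^^^^^^^^^^^^^^^^^
AttributeError: 'float' object has no attribute 'round'
```

```bash
sed -i "s/o\['grip_width'\].round(4),o\['time_s'\].round(2)/round(o['grip_width'],4),o['time_s']/" h.py; python3 -c "
from h import *
st();flat('w13');st()
d=load('w13');P=cloud(d);"
```

```text
p [ 0.5246 -0.2045 -0.0012] Floc -20.8 13.2 20.7 T [2.02 2.68 0.8 ] head -8.45 z [-0.0087  0.0057 -0.9999] w 0.0594 24.95
top plane slope x,y,z0 [-0.00921283  0.00344774  0.07446809]
board slope [0.00079456 0.00048743 0.03420647] 28280
p [ 0.5246 -0.2045 -0.0012] Floc -21.3 12.2 21.7 T [2.11 2.62 0.85] head -8.45 z [-0.0087  0.0057 -0.9999] w 0.0593 25.0
```

Request:
step_arm([
  [[0,0,0],[0,0,0.006]],
  [[0,0,0],[0,0,0.012]],
  [[0,0,0],[0,0,0.012]],
  [[0,0,0],[0,0,0.012]],
])

```text
time_s: 25.33
position: [0.5246, -0.2045, -0.0011]
tool_rot: [[0.155, 0.988, -0.009], [0.988, -0.155, 0.005], [0.004, -0.01, -1.0]]
ft_force: [-19.2, 15.3, 21.7]
grip_width: 0.059
gripper_force: 89.2
```

```bash
python3 -c "
from h import *
st()"
```

```text
p [ 0.5246 -0.2045 -0.0011] Floc -21.2 12.5 21.7 T [2.14 2.63 1.5 ] head -8.91 z [-0.0089  0.0054 -0.9999] w 0.059 25.3333
```

The yaw torque balances near heading -8.0°. The arm's compliance lets the blank tilt about 0.5°, with its -x edge raised about 0.5 mm. I'll return the heading and level the tool under load.

Request:
step_arm([
  [[0,0,0],[0,0,-0.01]],
  [[0,0,0],[0,0,-0.02]],
  [[-0.0005,0.001,0],[-0.006,-0.0025,-0.02]],
  [[-0.001,0.002,0],[-0.0127,-0.005,-0.02]],
  [[-0.001,0.002,0],[-0.0127,-0.005,-0.02]],
  [[-0.001,0.002,0],[-0.0127,-0.005,-0.02]],
])

```text
time_s: 25.83
position: [0.5249, -0.205, -0.0015]
tool_rot: [[0.142, 0.99, -0.0], [0.99, -0.142, 0.001], [0.001, -0.0, -1.0]]
ft_force: [-19.4, 12.7, 19.9]
grip_width: 0.0596
gripper_force: 89.0
```

```bash
python3 -c "
from h import *
st();flat('w14');st()"
```

```text
p [ 0.5249 -0.205  -0.0015] Floc -21.0 9.8 19.9 T [1.99 2.92 0.29] head -8.18 z [-1.e-04  8.e-04 -1.e+00] w 0.0596 25.8333
top plane slope x,y,z0 [-0.00030782  0.00092617  0.07415248]
board slope [0.00018059 0.00055668 0.03416601] 28678
p [ 0.5248 -0.205  -0.0015] Floc -20.7 10.8 20.0 T [1.94 2.93 0.21] head -8.18 z [-1.e-04  8.e-04 -1.e+00] w 0.0594 25.8833
```

Request:
step_arm([
  [[0,0,0],[0,0,-0.005]],
  [[0,0,0],[0,0,-0.01]],
  [[0,0,0],[0,0,-0.01]],
  [[0,0,0],[0,0,-0.01]],
])

```text
time_s: 26.22
position: [0.5249, -0.2051, -0.0015]
tool_rot: [[0.136, 0.991, 0.0], [0.991, -0.136, 0.001], [0.001, 0.0, -1.0]]
ft_force: [-20.4, 12.0, 19.7]
grip_width: 0.0593
gripper_force: 88.9
```

```bash
python3 -c "
from h import *
st()"
```

```text
p [ 0.5249 -0.2051 -0.0015] Floc -21.9 9.0 19.7 T [ 1.87  3.   -0.34] head -7.82 z [ 2.e-04  1.e-03 -1.e+00] w 0.0593 26.2167
```

The blank now lies flat, with its slope equal to the board's. Yaw is stiff both ways around -8.05°, so both pins bear. To finish: reduce the down-force a little and push harder on the stop.

Request:
step_arm([
  [[-0.002,0,-0.001],[0,0,0.004]],
  [[-0.004,0.001,-0.002],[0,0,0.005]],
  [[-0.005,0.001,-0.002],[0,0,0.005]],
  [[-0.005,0.001,-0.002],[0,0,0.005]],
  [[-0.005,0.001,-0.002],[0,0,0.005]],
])

```text
time_s: 26.63
position: [0.5249, -0.205, -0.0014]
tool_rot: [[0.139, 0.99, -0.001], [0.99, -0.139, 0.003], [0.003, -0.001, -1.0]]
ft_force: [-16.9, 19.4, 16.1]
grip_width: 0.0592
gripper_force: 88.6
```

```bash
python3 -c "
from h import *
st();flat('w15');st()"
```

```text
p [ 0.5249 -0.205  -0.0014] Floc -19.5 16.8 16.1 T [2.7  2.41 0.1 ] head -7.96 z [-6.0e-04  3.3e-03 -1.0e+00] w 0.0592 26.6333
top plane slope x,y,z0 [-0.00053186  0.00151445  0.07418545]
board slope [-0.00027301  0.00041422  0.03415184] 28649
p [ 0.5249 -0.2051 -0.0014] Floc -19.2 17.0 16.8 T [2.68 2.43 0.09] head -7.97 z [-6.0e-04  3.3e-03 -1.0e+00] w 0.0591 26.6833
```

```bash
python3 -c "
from h import *
print(close_job())"
```

```text
the job is handed in; nothing more can be done
None
```

I handed the job in at about 27 s of the 72 s allowed: both steel pins are fully seated in the bores, and the blank lies flat, held with about 19 N toward the pins and 17 N toward the stop. The verdict was not shown.

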